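# Lock the lace roller's spindle with its linchpin

## Task

Lock the lace roller in its stand: take the linchpin that has a wire ring from the pin rack, push it fully home down through the hole near the spindle's free end with the ring open and pointing out past that end, and only then swing the ring down over the end so that it hangs straight down with the spindle through it. Leave the other pin, with the ball head, in the rack.

Things in the scene. Friction and masses are not known exactly. Their poses are not given: they have to be found in the camera images.
- linchpin: Steel pin with wire ring, upright in a socket of a wooden rack. Origin: on its axis, under its flange (32 mm across, 4 thick), which rests on the rack's top, 70 mm over the table; z up, x towards the ring. Shank below: 12 mm thick, 55 long, last 12 tapering to a 4 mm point. Head to grip: 18 mm along x, 16 along y, from 13 to 46 mm above the origin. 200 g. Ring size and hinge: see ring.
- plain_pin: The other steel pin, to be left in the rack: same shank and flange but a ball head (24 mm across, top 46 mm above its origin) and no ring. Origin under its flange, on its axis. It stands in the rack's other socket, 120 mm from the linchpin to one side (along the linchpin's y); which side varies.
- ring (a joint): Ring angle (rad): 0 = level, out along the pin's +x; 1.57 (stop) = hanging straight down; negative = raised. Hinge axis parallel to the pin's y, 12 mm along +x and 8 mm above its origin. Rectangular loop of 5.6 mm wire: side arms 27 mm either side of the middle, end bar 60 mm from the hinge. Light friction (0.2 N at the end bar) keeps it where left; starts within 0.2 of level.
- spindle_hole (a point): Mouth centre of a 20 mm square hole down through the fixed square wooden spindle (34 by 34 mm), on its top face, 120 mm over the table. x: along the spindle to its free end, 34 mm away; z up. At -x, 39 mm away, stands the upright, 110 mm wide, 18 mm higher than the spindle. Nothing beyond or beside the free end. Locked: flange on the spindle's top, ring's end bar under the spindle.

How it is judged:
By the outcome, as a careful person would: the job done as asked, in the order asked, and still so for the second after the job is handed in, with the robot touching nothing.
It also fails if it takes over 38 s, if anything falls off the work surface, if the arm or the gripper's body presses on something with over 40 N, if the wrist force passes 120 N, or if a joint passes its speed limit or range.

## Robot

A 6-joint arm with a two-finger parallel gripper is mounted at the origin on the work surface. World frame = base frame: x ahead of the robot, y to its left, z up, the work surface at z = 0. Lengths are in m, angles in rad, forces in N, time in s.
With the tool pointing down it reaches from about 0.275 to 0.825 m from the base axis. Payload 4.9 kg.
Tool frame: the origin (TCP) lies midway between the tips of the shut fingers; the grasp point (between the pads) lies 19 mm behind it (bot.grip_depth is the distance from the TCP to the grasp point, in m); y points along the fingers, x is the direction in which the jaws open and shut, and the axes are right-handed (so a half turn about y gives the same grasp; the last joint's range is limited). The gripper opens to 85 mm and grips with 20 to 120 N. Pads are 22 mm wide; open, the fingers measure 114 mm over their backs; the gripper's body (76 mm by 85 mm) begins 54 mm behind the grasp point. The pads swing forward as they close: fully open they stand 13 mm farther back than shut.
Start: joints at [1.121, 0.326, -0.193, 1.052, 0, 1.437], TCP at [0.171, 0.523, 0.231] pointing down, gripper open.
Joint ranges: [-2.65, 2.65], [-0.97, 1.79], [-1.3, 1.35], [-1.93, 2.1], [-1.47, 1.37], [-3.14, 3.14]. Speed limits (rad/s): [2.57, 2.57, 3.14, 3.14, 3.14, 3.14].

## Interface

Orientations are given as a unit quaternion [w, x, y, z].
In Python, from cell import bot gives the robot as it stands. Calls block until the motion is done:
- bot.move_pose(position, orientation): joint-space move of the TCP to a pose.
- bot.move_linear(position, speed=0.15, rotation=None, until_force=None): straight line of the TCP; rotation=None keeps the orientation; speed is the mean speed in m/s. With until_force (N) it stops when the force on the tool has changed by that much, and returns True; else False.
- bot.goto_joints(angles): joint-space move.
- bot.set_gripper(opening, grasp_force=None): opening from 0.0 (shut) to 1.0 (fully open); grasp_force is the grip in N (None keeps the last); returns when the fingers have stopped.
- bot.wait(seconds).
- bot.solve_ik(position, orientation): joint angles nearest the present ones, or None.
- bot.camera(name): name is "scene" or "top"; returns the picture (400x640x3 uint8, red, green, blue); there is no depth.
- bot.calibration(name): a dict with "mtx" (3x3 intrinsics, pixels), "extrinsics" (4x4, takes a point from world to camera coordinates). Camera axes: x right, y down, z forward; pixel columns grow to the right and rows downward; lengths in m; the calibration is good to about 2 mm. A picture is of the moment at which its call begins. calibration takes no time and is no camera call.
A pose or a line that the arm cannot do raises bot.PlanningError and nothing moves.
- bot.close_job(): hands the job in, once; it reports no verdict.
Trained networks look in the newest picture that a camera, given by its name, has taken for a name from the list of things; names that differ only in an ending like _2 or _b are one class to them, and where a whole thing is asked for, a point or a joint stands for the part that bears it (a point fixed in the world has none). Each returns a list of dicts, best first, with "confidence" (0 to 1); they miss things now and then, are a little off and sometimes report something else, mostly with a low value. They report only what shows in the picture. A call takes as long as a camera call.
- bot.search_frame(camera, thing): "bbox" ([left, top, width, height] in pixels, round what is visible of it).
Readings, each from a call of its own:
- bot.read_clock(): time.
- bot.read_joint_positions(): joint angles.
- bot.read_joint_vel(): joint speeds.
- bot.read_joint_efforts(): joint torques, N m.
- bot.read_position(): TCP position.
- bot.read_tool_rot(): TCP orientation.
- bot.read_ft_force(): force on the tool from outside, world axes, zero at the start.
- bot.read_moment(): the same for the moment, N m.
- bot.read_gripper_width(): opening from 0.0 (shut) to 1.0 (fully open).
Only numpy, scipy, OpenCV 4.12 (cv2) and the standard library are available. Lean on these libraries where they do the work, as an engineer would, in place of code of your own. Each camera call takes 0.05 s, during which the arm holds its last target. There are 200 camera calls.

## Working session

There is one attempt and no reset: what is moved stays moved. The work goes in short steps, each a Python script; the robot and the scene stay as the last script left them, time stands still between calls to the robot, and variables do not carry over. Pictures are saved under pics/ and viewed, about 8 in all and at most 12, crops included, and the job is handed in when it is done.

```bash
mkdir -p pics; ls
python3 - <<'E'
from cell import bot
import cv2
for c in ("scene","top"):
    im=bot.camera(c); cv2.imwrite(f"pics/{c}0.png",im[:,:,::-1])
    k=bot.calibration(c); print(c,k["mtx"].tolist(),k["extrinsics"].round(4).tolist())
    for t in ("linchpin","plain_pin","ring","spindle_hole"):
        try: print(t,[(d["bbox"],round(d["confidence"],2)) for d in bot.search_frame(c,t)][:3])
        except Exception as e: print(t,e)
print(bot.read_clock(), bot.read_tool_rot())
E
```

```text
pics
scene [[378.7632933383091, 0.0, 319.61993203303876], [0.0, 378.7632933383091, 204.50049912651718], [0.0, 0.0, 1.0]] [[0.8264, 0.563, -0.0033, -0.3998], [0.3799, -0.562, -0.7347, -0.1356], [-0.4155, 0.6059, -0.6784, 1.0325], [0.0, 0.0, 0.0, 1.0]]
linchpin [([265.7, 276.1, 59.7, 56.9], 0.73)]
plain_pin [([248.6, 243.7, 16.1, 27.8], 0.75)]
ring [([268.0, 285.1, 53.1, 50.0], 0.95)]
spindle_hole [([339.5, 119.1, 94.3, 104.6], 0.59)]
top [[464.4764350266303, 0.0, 320.61550161234385], [0.0, 464.4764350266303, 199.39278979458027], [0.0, 0.0, 1.0]] [[0.001, -0.999, 0.0442, -0.091], [-0.9963, -0.0047, -0.0853, 0.54], [0.0854, -0.044, -0.9954, 0.8597], [0.0, 0.0, 0.0, 1.0]]
linchpin [([368.8, 148.5, 55.1, 35.5], 0.96)]
plain_pin [([369.6, 223.4, 18.6, 24.1], 0.73)]
ring [([384.1, 149.9, 38.5, 35.3], 0.52)]
spindle_hole [([80.3, 157.6, 176.7, 75.7], 0.61)]
0.5 [-0.57240748  0.57241731  0.41512477 -0.41516205]
```

View pics/scene0.png

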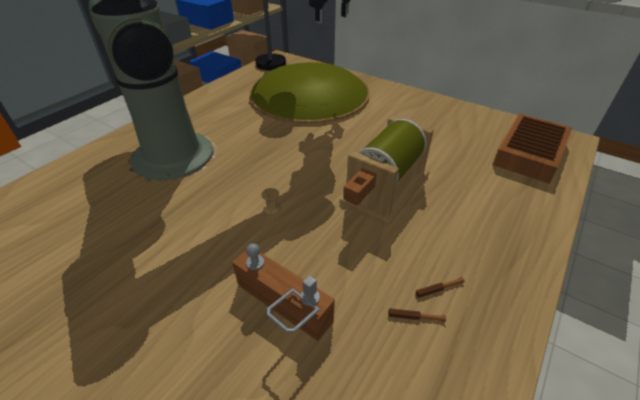

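View pics/top0.png

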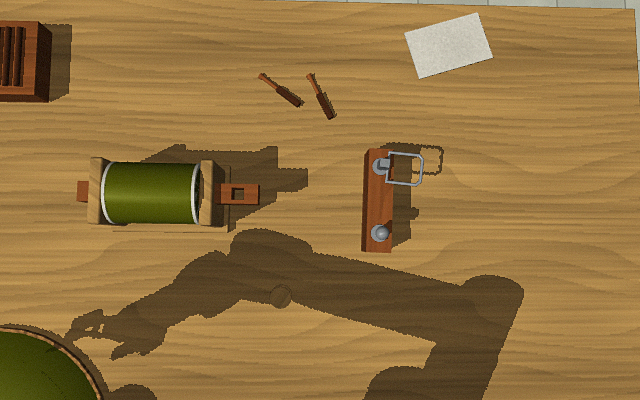

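The scene view shows the ring pin at (310,290), the ball pin at (254,255) and the spindle's free end at (360,185). In the top view, the linchpin is at (383,166) with its ring pointing right (-y), the plain pin is at (380,233), and the hole is at (238,194) with the free end also pointing right.

Run:
```python
import cv2,numpy as np
t=cv2.imread("pics/top0.png"); s=cv2.imread("pics/scene0.png")
def crop(im,x,y,w,h,f):
    c=cv2.resize(im[y:y+h,x:x+w],None,fx=f,fy=f,interpolation=cv2.INTER_CUBIC)
    for i in range(0,w,10): cv2.putText(c,str(x+i),(i*f,8),0,.3,(255,255,255),1); cv2.line(c,(i*f,10),(i*f,14),(255,255,255),1)
    for i in range(0,h,10): cv2.putText(c,str(y+i),(0,i*f+3),0,.3,(0,255,255),1); cv2.line(c,(20,i*f),(25,i*f),(0,255,255),1)
    return c
a=crop(t,355,140,80,115,5); b=crop(t,215,170,55,50,7); d=crop(s,240,235,100,60,4)[:225]
o=np.zeros((600,800,3),np.uint8); o[:575,:400]=a; o[:350,405:790]=b; d=d[:,:390]; o[360:360+d.shape[0],405:795]=d
cv2.imwrite("pics/crop0.png",o)
```

```text
(no output)
```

View pics/crop0.png

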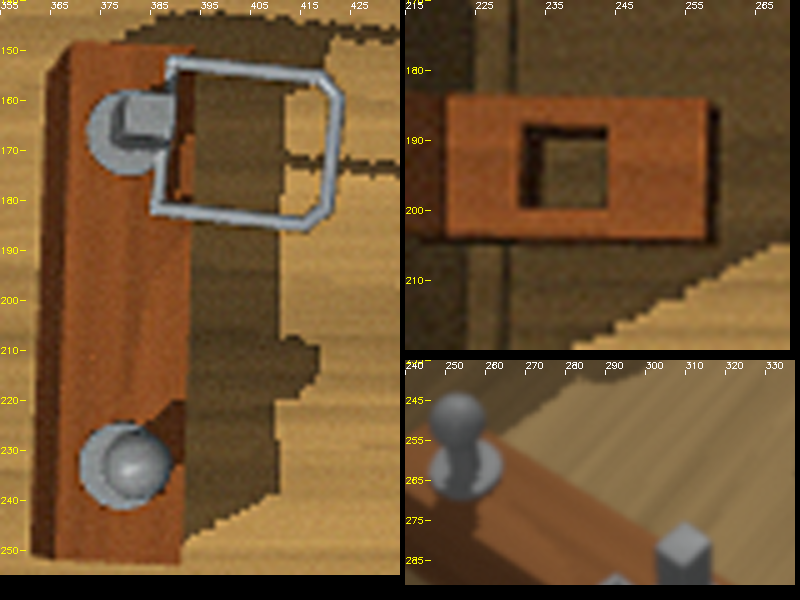

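The crop puts the linchpin's flange centre at about (381.2,166.4), the plain pin's at (379.8,233.2), and the hole's mouth at about (237.7,193.9) with the spindle end at x≈258. The ring is yawed slightly relative to the rack. Next I'll convert these to world positions and check reach.

```bash
cat > h.py <<'E'
from cell import bot
import numpy as np, cv2
from scipy.spatial.transform import Rotation as R
def cam(c):
    k=bot.calibration(c); return np.array(k["mtx"]),np.array(k["extrinsics"])
def ray(c,u,v,z):
    K,E=cam(c); d=E[:3,:3].T@np.linalg.inv(K)@[u,v,1]; o=-E[:3,:3].T@E[:3,3]
    return o+d*(z-o[2])/d[2]
def proj(c,p):
    K,E=cam(c); q=K@(E[:3,:3]@np.asarray(p)+E[:3,3]); return q[:2]/q[2]
def quat(yaw,tilt=0.,flip=False):
    """pin yaw; tool pointing down, tilted by tilt so that it points towards pin -x; jaws along pin y"""
    ex=np.array([np.cos(yaw),np.sin(yaw),0]); ey=np.array([-ex[1],ex[0],0]); 
    z=np.array([0,0,-1])*np.cos(tilt)-ex*np.sin(tilt)
    x=-ey if flip else ey
    q=R.from_matrix(np.c_[x,np.cross(z,x),z]).as_quat(); return q[[3,0,1,2]]
E
python3 - <<'E'
from h import *
L=ray("top",381.2,166.4,.074);P=ray("top",379.8,233.2,.074);H=ray("top",237.7,193.9,.120)
h1=ray("top",389,152,.078);h2=ray("top",385.6,182,.078)
e1=ray("top",215+(708-405)/7,170+100/7,.12);e2=ray("top",215+(708-405)/7,170+240/7,.12)
s1=ray("top",215+(445-405)/7,170+95.5/7,.12);s2=ray("top",215+(445-405)/7,170+236/7,.12)
for n in "LPH": print(n,globals()[n].round(4))
print("LP",np.linalg.norm(L-P),"hinge",((h1+h2)/2).round(4),np.linalg.norm(h1-h2), np.linalg.norm((h1+h2)/2-L))
d=L-P; 
if True: n=np.array([d[1],-d[0]]); n*=np.sign(-n[1]); print("yaw rack",np.arctan2(n[1],n[0]))
d=h1-h2; n=np.array([d[1],-d[0]]); n*=np.sign(-n[1]); print("yaw ring",np.arctan2(n[1],n[0]))
for a,b in((s1,e1),(s2,e2)): v=b-a; print("spindle yaw",np.arctan2(v[1],v[0]))
e=(e1+e2)/2;print("end",e.round(4),np.linalg.norm(e-H),"w",np.linalg.norm(e1-e2))
print("scene L head top",proj("scene",L+[0,0,.042]),"P top",proj("scene",P+[0,0,.042]),"hole",proj("scene",H))
for f in (0,1):
  for nm,p,y,t in (("pick",L,-1.65,0),("place",H,-1.57,0),("swing",[H[0],H[1]-.04,.09],-1.57,.785),("swing2",[H[0],H[1]-.09,.15],-1.57,.785),("swing3",[H[0],H[1]-.04,.09],-1.57,.5)):
    q=bot.solve_ik([p[0],p[1],.1 if nm=="pick" else .15 if nm=="place" else p[2]],quat(y,t,f)); print(f,nm,None if q is None else np.round(q,2))
E
```

```text
L [ 0.5969 -0.1977  0.074 ]
P [ 0.4756 -0.1939  0.074 ]
H [0.5408 0.0548 0.12  ]
LP 0.1213831954809821 hinge [ 0.5954 -0.2081  0.078 ] 0.05539252676192079 0.011275898307910523
yaw rack -1.601927607988605
yaw ring -1.6945071164348862
spindle yaw -1.5819038875145661
spindle yaw -1.5818462827835122
end [0.5404 0.0203 0.12  ] 0.034586725982232565 w 0.0339802420728771
scene L head top [307.90572212 280.1561481 ] P top [250.67734602 245.32179654] hole [358.33166437 180.01407362]
0 pick [ 0.05  1.34  0.24  2.04 -1.44  3.14]
0 place None
0 swing [ 0.28  0.68 -0.26  0.89 -0.75  1.95]
0 swing2 [ 0.19  0.56 -0.3   0.9  -0.77  1.84]
0 swing3 [ 0.36  0.88 -0.12  1.14 -0.96  2.23]
1 pick None
1 place [-0.55  1.21  0.07  2.    1.02 -3.14]
1 swing None
1 swing2 None
1 swing3 None
```

Tool y is the pointing axis, so I'll fix the helper. All the sizes agree. Then approach and grip.

```bash
sed -i 's/np.c_\[x,np.cross(z,x),z\]/np.c_[x,z,np.cross(x,z)]/' h.py
cat >> h.py <<'E'
L=np.array([.5979,-.1967,.070]); H=np.array([.5418,.0558,.120]); YP=-1.65; YS=-1.582
E
python3 - <<'E'
from h import *
for f in (0,1):
  for nm,p,y,t in (("pick",[L[0],L[1],.084],YP,0),("place",[H[0],H[1],.134],YS,0),("swing",[H[0],H[1]-.03,.085],YS,.785),("swing2",[H[0],H[1]-.09,.15],YS,.785),("swing3",[H[0],H[1]-.03,.09],YS,.5)):
    q=bot.solve_ik(p,quat(y,t,f)); print(f,nm,None if q is None else np.round(q,2))
f=1 if bot.solve_ik([L[0],L[1],.084],quat(YP,0,0)) is None else 0
c=[np.abs(np.array(bot.solve_ik([L[0],L[1],.084],quat(YP,0,i)))[5]) for i in (0,1) if bot.solve_ik([L[0],L[1],.084],quat(YP,0,i)) is not None]; print(c)
E
```

```text
0 pick [-0.44  0.59 -0.16  0.81  0.    1.21]
0 place [-0.03  0.4  -0.35  0.82  0.    1.55]
0 swing [-0.47  0.7  -0.27  1.02  0.69  0.97]
0 swing2 [-0.56  0.66 -0.14  1.25  0.65  0.86]
0 swing3 [-0.35  0.55 -0.35  0.85  0.47  1.19]
1 pick [-0.44  0.59 -0.16  0.81  0.   -1.93]
1 place [-0.03  0.4  -0.35  0.82  0.   -1.59]
1 swing [-0.47  0.7  -0.27  1.02  0.69 -2.18]
1 swing2 [-0.56  0.66 -0.14  1.25  0.65 -2.28]
1 swing3 [-0.35  0.55 -0.35  0.85  0.47 -1.95]
[np.float64(1.2149679121876886), np.float64(1.926624741402105)]
```

Run:
```python
from h import *
q=quat(YP)
bot.move_pose([L[0],L[1],.18],q); bot.set_gripper(.6,60)
print(bot.read_clock(), bot.move_linear([L[0],L[1],.086],.1,until_force=8), bot.read_position())
cv2.imwrite("pics/s1.png",cv2.resize(bot.camera("scene")[180:360,200:400,::-1],None,fx=3,fy=3,interpolation=2))
bot.set_gripper(0.,60)
print(bot.read_gripper_width(),bot.read_clock(),bot.read_ft_force())
cv2.imwrite("pics/s2.png",cv2.resize(bot.camera("scene")[180:360,200:400,::-1],None,fx=3,fy=3,interpolation=2))
```

```text
3.875 False [ 0.59846626 -0.19695721  0.08670059]
0.17587856736454208 5.425 [-1.11093185  0.90174122  3.78370998]
```

View pics/s2.png

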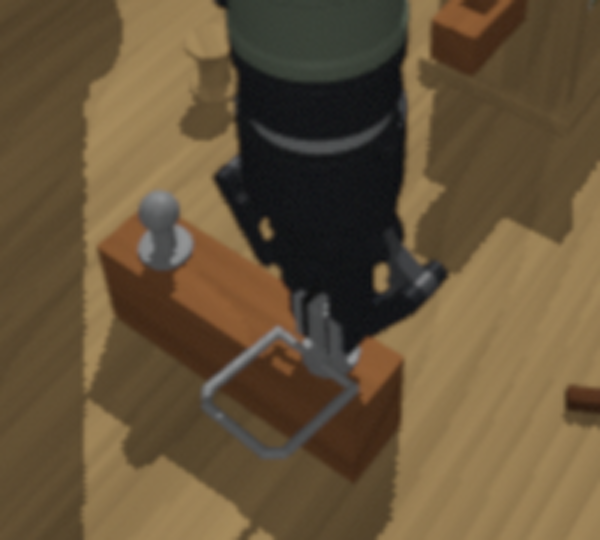

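The pads hold the head (gripper width ≈15 mm) and the ring is level and open. Next: lift, carry it above the hole, and look.

Run:
```python
from h import *
p=np.array(bot.read_position()); 
bot.move_linear([p[0],p[1],.24],.15); 
bot.move_pose([H[0],H[1],.215],quat(YS))
print(bot.read_clock(),bot.read_position(),bot.read_gripper_width(),bot.read_ft_force())
a=bot.camera("scene");b=bot.camera("top")
o=np.hstack([cv2.resize(a[100:240,290:430],None,fx=2.8,fy=2.8,interpolation=2),cv2.resize(b[130:270,180:320],None,fx=2.8,fy=2.8,interpolation=2)])
cv2.imwrite("pics/s3.png",o[:,:,::-1])
o=H.copy()
for z in (.0,.078,.078-.055+0.0): print(z,proj("scene",[H[0],H[1],.120+z]).round(1))
```

```text
7.6667 [0.54260417 0.05491019 0.21517979] 0.17387788268258617 [-0.12418591  0.03762477 -2.34603185]
0.0 [359.  179.9]
0.078 [361.8 147.4]
0.023 [359.8 170.8]
```

View pics/s3.png

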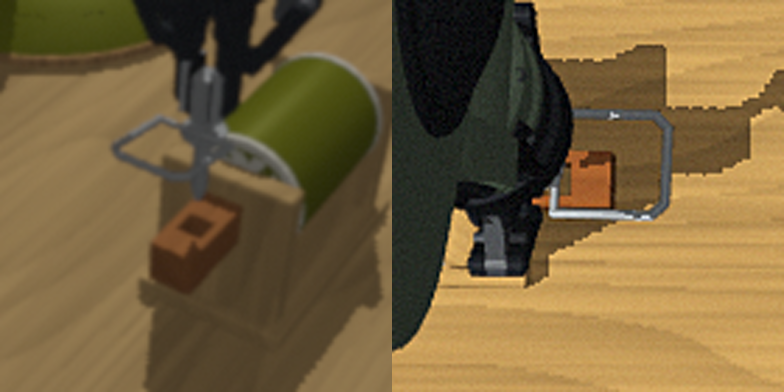

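The pin hangs over the hole in the scene view: tip at about (361,169), hole mouth at about (359,181). I'll take a sharper crop to measure the offset.

Run:
```python
from h import *
a=bot.camera("scene");b=bot.camera("top")
def crop(im,x,y,w,h,f):
    c=cv2.resize(im[y:y+h,x:x+w,::-1],None,fx=f,fy=f,interpolation=0)
    for i in range(0,w,10): cv2.putText(c,str(x+i),(i*f,9),0,.33,(0,0,255),1); cv2.line(c,(i*f,10),(i*f,16),(0,0,255),1)
    for i in range(0,h,10): cv2.putText(c,str(y+i),(0,i*f+3),0,.33,(0,255,255),1); cv2.line(c,(20,i*f),(26,i*f),(0,255,255),1)
    return c
A=crop(a,328,138,56,66,8); B=crop(b,228,158,58,60,6)
o=np.zeros((530,800,3),np.uint8); o[:528,:448]=A; o[:360,450:798]=B
cv2.imwrite("pics/s4.png",o)
p=np.array(bot.read_position()); ex=np.array([np.cos(YS),np.sin(YS),0]); ey=np.array([-ex[1],ex[0],0])
O=np.array([p[0],p[1],p[2]-.0167])
for n,q in (("flange ctr",O+[0,0,.004]),("tip",O-[0,0,.055]),("endbar+",O+.072*ex+.027*ey+[0,0,.008]),("endbar-",O+.072*ex-.027*ey+[0,0,.008])): print(n,proj("scene",q).round(1),proj("top",q).round(1))
print("H",proj("scene",H),proj("top",H))
```

```text
flange ctr [361.9 145.9] [230.7 187.5]
tip [359.8 171.2] [236.1 191.5]
endbar+ [354.5 168.7] [278.7 170.3]
endbar- [328.2 158.1] [278.  205.9]
H [359.00582122 179.94180453] [237.13941652 193.30439575]
```

View pics/s4.png

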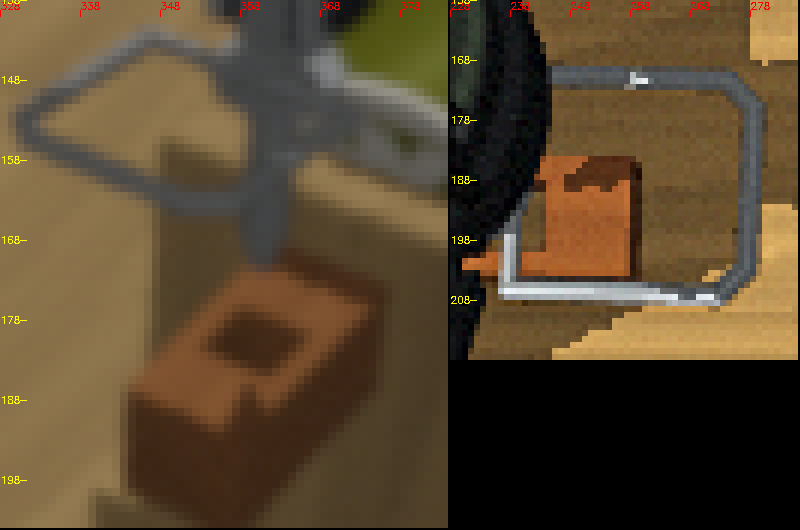

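The scene crop puts the tip at (360.3,171.3) against a prediction of (359.8,171.2), and the hole at (359.4,180.3) against (359.0,179.9). They line up within about 1 mm, and the ring is open, slightly raised. Inserting.

Run:
```python
from h import *
p=np.array(bot.read_position())
r=bot.move_linear([H[0],H[1],.150],.08,until_force=8); print(r,bot.read_position(),bot.read_ft_force())
if not r:
    r=bot.move_linear([H[0],H[1],.131],.03,until_force=10); print(r,bot.read_position(),bot.read_ft_force())
print(bot.read_clock())
```

```text
False [0.54225785 0.05579314 0.15049434] [ 0.17861899 -0.07083704 -0.53413351]
True [0.54190523 0.05579375 0.13662784] [-1.01030255 -0.42188808  5.37896665]
9.325
```

Seated: contact came at z=0.1366, as predicted for flange on spindle. Release, retreat, and look.

Run:
```python
from h import *
p=np.array(bot.read_position())
bot.set_gripper(.5); bot.move_linear([p[0],p[1],.23],.15)
ex=np.array([np.cos(YS),np.sin(YS),0])
s=H+.16*ex+[0,0,.13]
bot.move_pose(s,quat(YS,.785)); print(bot.read_clock(),bot.read_position(),bot.read_gripper_width())
a=bot.camera("scene");b=bot.camera("top")
o=np.hstack([cv2.resize(a[100:220,300:430],None,fx=3,fy=3,interpolation=2),cv2.resize(b[140:260,190:320],None,fx=3,fy=3,interpolation=2)])
cv2.imwrite("pics/s5.png",o[:,:,::-1])
```

```text
11.2667 [ 0.53947593 -0.10487886  0.24856895] 0.5005781031897153
```

View pics/s5.png

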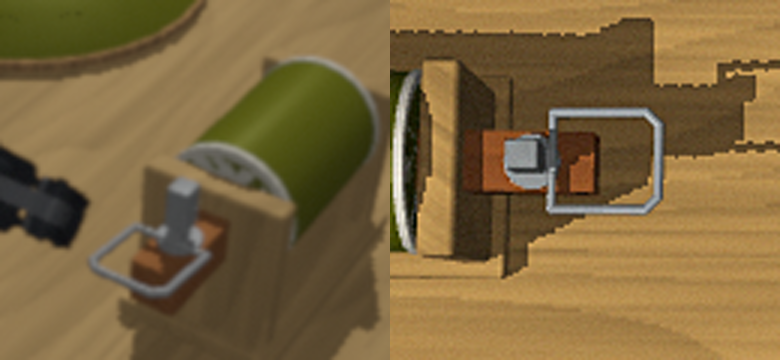

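The pin is home and the ring is level, pointing out past the end and straddling the spindle axis. Next, swing it down with the parted fingers pushing on both side arms.

Run:
```python
from h import *
bot.set_gripper(.55)
ex=np.array([np.cos(YS),np.sin(YS),0]); a=7.8*np.array([1,-1]); d=4.5*.707
def tcp(th,r=42,gap=0):
    n=np.array([np.sin(th),np.cos(th)])
    T=np.array([12+r*np.cos(th),8-r*np.sin(th)])+(2.8+gap)*n-(np.cos(th)-np.sin(th))*a-d
    return H+ex*T[0]/1e3+np.array([0,0,T[1]/1e3])
bot.move_linear(tcp(-.3,gap=15),.12,until_force=8)
for th in np.linspace(-.1,1.5,7):
    r=bot.move_linear(tcp(th),.06,until_force=8)
    print(round(th,2),r,np.round(bot.read_ft_force(),1))
    if r: break
print(bot.read_clock(),bot.read_position(),tcp(1.5))
a=bot.camera("scene");b=bot.camera("top")
o=np.hstack([cv2.resize(a[100:220,300:430],None,fx=3,fy=3,interpolation=2),cv2.resize(b[140:260,190:320],None,fx=3,fy=3,interpolation=2)])
cv2.imwrite("pics/s6.png",o[:,:,::-1])
```

```text
-0.1 False [-0.8 -1.   0.2]
0.17 False [ 0.3 -0.6  0.1]
0.43 False [-0.1  0.6  1.4]
0.7 False [-0.  -0.4  0.6]
0.97 False [-0.3 -1.1 -0.1]
1.23 False [ 0.7 -0.3  0.3]
1.5 False [ 0.1 -0.9  0.1]
15.7 [0.54124022 0.03449009 0.07572279] [0.54155564 0.03399021 0.07589306]
```

View pics/s6.png

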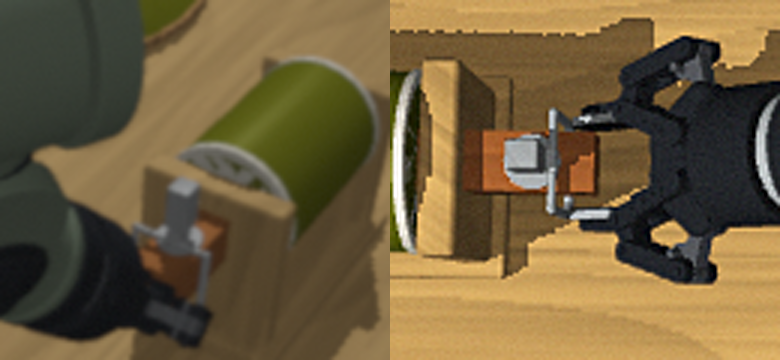

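The ring is now nearly vertical, with the fingers straddling the spindle. Next I'll push gently against the stop, back out, and look.

Run:
```python
from h import *
ex=np.array([np.cos(YS),np.sin(YS),0])
p=np.array(bot.read_position())
r=bot.move_linear(p-.016*ex,.02,until_force=4); p1=np.array(bot.read_position())
print(r,((p-p1)@ex).round(4),bot.read_ft_force())
t=np.array([np.cos(YS),np.sin(YS),0])*.7+[0,0,.7]
bot.move_linear(p1+.03*ex+[0,0,.004],.08); bot.move_linear(p1+.15*ex+[0,0,.1],.2)
print(bot.read_clock())
a=bot.camera("scene");b=bot.camera("top")
o=np.hstack([cv2.resize(a[120:220,310:410],None,fx=4,fy=4,interpolation=2),cv2.resize(b[150:250,200:300],None,fx=4,fy=4,interpolation=2)])
cv2.imwrite("pics/s7.png",o[:,:,::-1])
O=H
for n,x,y,z in (("bar+",12,27,-52),("bar-",12,-27,-52),("hinge+",12,27,8),("hinge-",12,-27,8),("flange",0,0,0)):
    ey=np.array([-ex[1],ex[0],0]); q=H+(x*ex+y*ey)/1e3+[0,0,z/1e3]
    print(n,((proj("scene",q)-[310,120])*4).round(),((proj("top",q)-[200,150])*4+[400,0]).round())
```

```text
True 0.0077 [-0.49617903 -3.07773923  2.21529787]
17.7667
bar+ [223. 350.] [592. 125.]
bar- [134. 310.] [589. 245.]
hinge+ [233. 260.] [577. 108.]
hinge- [138. 220.] [573. 236.]
flange [196. 240.] [549. 173.]
```

View pics/s7.png

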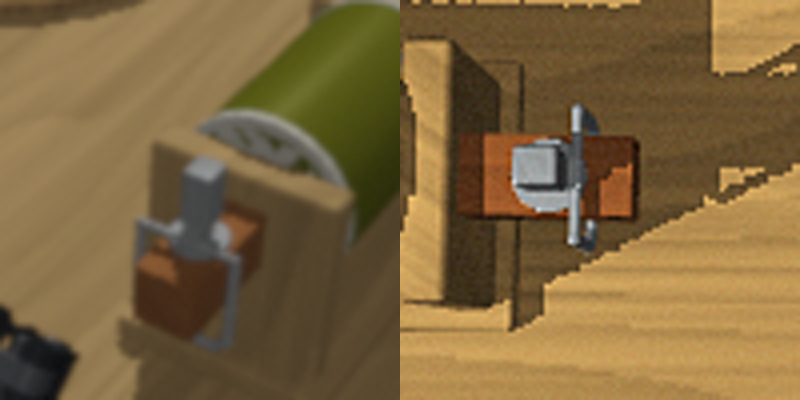

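The ring hangs vertical: the end bar shows at (222,348) in the crop against a prediction of (223,350), the flange is on the spindle, and the robot is clear. Handing in.

Run:
```python
from h import *
bot.camera("scene"); print([(d["bbox"],d["confidence"]) for d in bot.search_frame("scene","plain_pin")][:1], bot.read_clock()); bot.close_job()
```

```text
[([245.5, 244.4, 20.7, 27.4], 0.89)] 17.9667
the job is handed in; nothing more can be done
```

The lace roller is locked and the job was handed in at about 18 s of the 38 s allowed. I took the ring linchpin from the rack and pushed it home with the ring open past the spindle's free end. Then I swung the ring down to its stop by pushing both side arms with the parted fingers.

- **Pin home:** contact came at tool height 0.1366 m, where the flange should meet the spindle's top. The pictures after release show it seated.
- **Ring hanging straight down:** in the last picture the end bar is within about 1 px of its expected place under the spindle. The final push stopped at the 4 N limit I had set.
- **Plain pin:** it is still in the rack.
- **Robot:** the arm was clear of everything when I handed in.

No check failed. Early on, the two cameras disagreed by about 2 px (a few mm); I shifted the positions slightly, and a close look above the hole showed them aligned.

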